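Tug-test the stopper of a dotted jar

ROBOT

A 6-joint arm with a two-finger parallel gripper is mounted at the origin on the work surface. World frame = base frame: x ahead of the robot, y to its left, z up, the work surface at z = 0. Lengths are in m, angles in rad, forces in N, time in s.
With the tool pointing down it reaches from about 0.35 to 0.775 m from the base axis. Payload 5.5 kg.
Tool frame: the origin (TCP) lies at the very end of the fingers, on their centre line; the grasp point (between the pads) lies bot.grip_point_offset behind it (bot.grip_point_offset is the distance from the TCP to the grasp point, in m); z points along the fingers, y is the line along which they close (so a half turn about z gives the same grasp; the last joint's range is limited). The gripper opens to 85 mm and grips with 20 to 120 N. Pads are 22 mm wide; open, the fingers measure 114 mm over their backs; the gripper's body (76 mm by 85 mm) begins 54 mm behind the grasp point. The pads swing forward as they close: fully open they stand 13 mm farther back than shut.
Start: joints at [-1.26, 0.313, 0.046, 1.304, 0, 1.431], TCP at [0.251, -0.518, 0.231] pointing down, gripper open.
Joint ranges: [-2.76, 2.76], [-0.86, 1.69], [-1.03, 1.26], [-2.2, 2.34], [-1.47, 1.5], [-3.14, 3.14]. Speed limits (rad/s): [2.57, 2.57, 3.14, 3.14, 3.14, 3.14].

INTERFACE

Orientations are given as a 3x3 rotation matrix whose columns are the frame's x, y, z axes.
In Python, from cell import bot, cams, workorder gives the robot as it stands.
- The arm moves only by the tool carry_out, never from a script. Its argument "series" is a list of rows, each an object with "offset": the shift along the tool's x, y, z in cm, a list of three; "roll": the turn about the tool's z in degrees; "hand": the closure, from 0 (fully open) to 1 (shut). In form: [{"offset": [dx, dy, dz], "roll": roll, "hand": hand}, ...]. A call has 1 to 12 rows; each row is the pose to reach, as a shift and turn from the pose commanded when the call began, along the tool's axes at that moment; what a row does not reach only later rows make up. A row lasts 1/10 s, in which the tool goes at most 50 mm and 8.59 degrees, less where a joint would pass 70% of its speed; a pose out of reach is approached as far as the arm can. A call with a gripper value outside its range is refused whole. The fingers move at their own pace and stop on an object; "force" is the grip in N (left out, the last holds). Time passes only in rows, so rows that repeat a pose let the fingers close. It gives the time, the measured TCP pose, the force, the opening and the grip force at its end, in the units of the state.
- bot.get_state(): the state, without advancing time (a new reading comes with each control period).
- cams.get_image(name): name is "scene" or "top" or "wrist"; returns a dict with "frame" (420x560x3 uint8, red, green, blue), "fovy" (degrees; the focal length in pixels is half the picture's height over the tangent of half this angle, whatever the lens; pixels are square), "cx", "cy" (the principal point, pixels), "extrinsics" (4x4, takes a point from world to camera coordinates). Camera axes: x right, y down, z forward; pixel columns grow to the right and rows downward; lengths in m; the calibration is good to about 2 mm. A picture is of the moment at which its call begins. There is no depth.
- workorder.job_done(): hands the job in; it is judged then, once.
The state is a dict: "t": time; "joint_pos": joint angles; "qd": joint speeds; "joint_torque": joint torques, N m; "tcp_pos": TCP position; "ee_rot": TCP orientation; "force": force on the tool from outside, world axes, zero at the start; "torque": the same for the moment, N m; "width": opening from 0.0 (shut) to 1.0 (fully open); "grasp_force": force on a finger pad.
Only numpy, scipy, OpenCV 4.12 (cv2) and the standard library are available. Lean on these libraries where they do the work, as an engineer would, in place of code of your own. Each camera call takes 0.05 s, during which the arm holds its last target. There are 200 camera calls.

TASK

The cork stopper of the black dotted jar clamped in the pull-check stand has just been glued in: check that it holds. Grip the cork by its sides and tug it straight up until the stand's yellow collars are well inside the green bands, keep that pull steady for a full second without ever going into the red, then, still gripping, ease the jar back down until it rests and let go. Leave the blue jar in the other stand and the spare black jar on the table alone.

Things in the scene. Friction and masses are not known exactly. Their poses are not given: they have to be found in the camera images.
- black_stopper: Cork to test: upright, round, 38 mm diameter, 34 mm tall, held in a black jar with white and gold dots (60 mm diameter) clamped in a grey stand (base 110 x 136 mm). Origin: centre of the cork's underside, 124 mm above the table at rest; z up. Below it: jar neck, 32 mm diameter, 18 mm tall; nothing else of jar and stand is above 107 mm. Cork, jar and cradle rise together, straight up.
- black_cradle (a joint): Lift (m) of the spring cradle under the black jar: 0 at rest, end stop 0.032. 3.5 N (its weight) starts it, then 0.5 N more per mm; it sinks back when let go. Two square gauge posts beside the jar are white for lifts of 0 to 8 mm, green 8 to 24 mm, red above, read at the top edge of the cradle's yellow collars; 16 mm (11.5 N) is mid-green.
- blue_cradle (a joint): The same lift (m) of a second, identical stand, which holds a blue jar with a dark wooden stopper: to be left at 0.
- spare_jar: Spare black jar with blue and gold dots, closed by the same kind of cork, standing loose on the table in no stand: 60 mm diameter, 126 mm tall with its cork. Origin: centre of its underside. To be left where it stands.
Not all that is in view belongs to the job. What is shaped like the part that bears black_stopper but orange or turquoise is not meant.

How it is judged:
By the outcome, as a careful person would: the job done as asked, in the order asked, and still so for the second after the job is handed in, with the robot touching nothing.
It also fails if it takes over 35 s, if anything falls off the work surface, if the arm or the gripper's body presses on something with over 40 N, if the wrist force passes 120 N, or if a joint passes its speed limit or range.

## Working session

There is one attempt and no reset: what is moved stays moved. The work goes in short steps, Python scripts to look and compute and a tool call to move; the robot and the scene stay as the last step left them, time stands still between calls to the robot, and variables do not carry over. Pictures are saved under pics/ and viewed, at most 10 in all, crops included, and the job is handed in when it is done.

Besides the shell and the picture viewer there is one more tool, called after "Call:" by a JSON object that holds its "method" and its "body", one argument or row to a line. carry_out: Moves the arm, as the interface text tells. Its arguments: {"type":"object","properties":{"series":{"type":"array","items":{"type":"object","properties":{"offset":{"type":"array","items":{"type":"number"}},"roll":{"type":"number"},"hand":{"type":"number"}}}},"force":{"type":"number"}},"required":["series"]}

```bash
mkdir -p pics; cat > h.py <<'E'
import numpy as np, cv2
from cell import bot, cams, workorder
def cam(n):
    d=cams.get_image(n); return d
def K(d):
    f=d["frame"].shape[0]/2/np.tan(np.radians(d["fovy"])/2)
    return np.array([[f,0,d["cx"]],[0,f,d["cy"]],[0,0,1]])
def ray(d,u,v):
    E=np.array(d["extrinsics"]);R=E[:3,:3];c=-R.T@E[:3,3]
    r=R.T@np.linalg.inv(K(d))@[u,v,1]; return c,r
def onplane(d,u,v,z):
    c,r=ray(d,u,v); return c+r*(z-c[2])/r[2]
def proj(d,p):
    E=np.array(d["extrinsics"]);q=K(d)@(E[:3,:3]@np.array(p)+E[:3,3]); return q[:2]/q[2]
def save(d,n,box=None,s=1):
    im=d["frame"][:,:,::-1]
    if box: u0,v0,u1,v1=box; im=im[v0:v1,u0:u1]
    cv2.imwrite(n,cv2.resize(im,None,fx=s,fy=s,interpolation=cv2.INTER_CUBIC))
E
python3 - <<'E'
from h import *
import pickle
D={n:cam(n) for n in("scene","top")}
pickle.dump(D,open("d.pkl","wb"))
for n in D:
    save(D[n],f"pics/{n}0.png",None,1.4); c,r=ray(D[n],280,210); print(n,c,r)
s=bot.get_state();print(s,bot.grip_point_offset)
E
```

```text
scene [ 1.25750197 -0.1962196   1.30600378] [-0.56098327  0.24037169 -0.7924286 ]
top [0.19581216 0.16454892 1.43680458] [ 0.18337074  0.00223782 -0.98311565]
{'t': 0.1, 'joint_pos': array([-1.25962632e+00,  3.13916283e-01,  4.51185430e-02,  1.30361216e+00,
        1.22640641e-05,  1.43119834e+00]), 'qd': array([-0.0006781 , -0.00148139,  0.00327226,  0.00121888, -0.00175221,
        0.00146043]), 'joint_torque': array([ 2.39486166e-03, -4.81726205e+01,  2.99243796e+01,  1.27654412e-02,
       -2.04221155e-04, -5.14169528e-06]), 'tcp_pos': array([ 0.25036024, -0.51713713,  0.23051379]), 'ee_rot': array([[ 9.00112844e-01,  4.35656557e-01, -4.82355232e-04],
       [ 4.35656760e-01, -9.00111558e-01,  1.53983263e-03],
       [ 2.36664665e-04, -1.59616445e-03, -9.99998698e-01]]), 'force': array([ 0.35950408, -1.11449701,  0.07882406]), 'torque': array([-0.05254812,  0.00746047,  0.00753182]), 'grasp_force': 0.0, 'width': 0.9955163665777538} 0.0187
```

View pics/scene0.png

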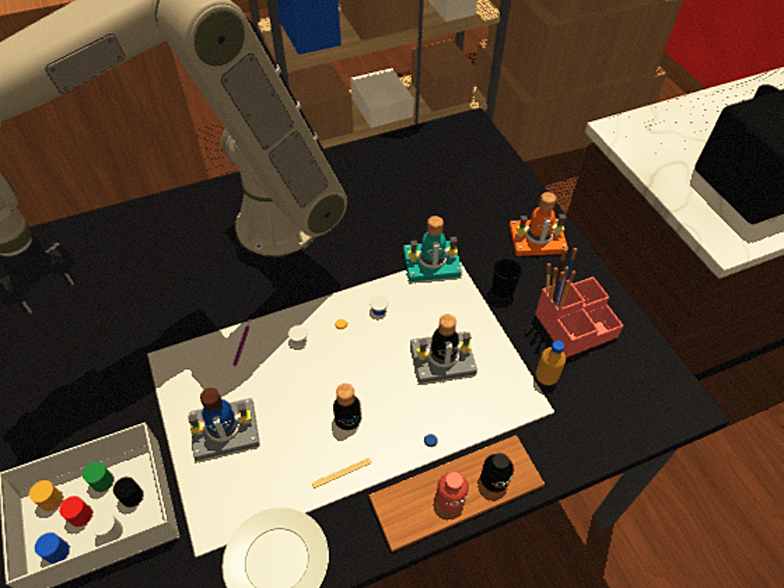

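View pics/top0.png

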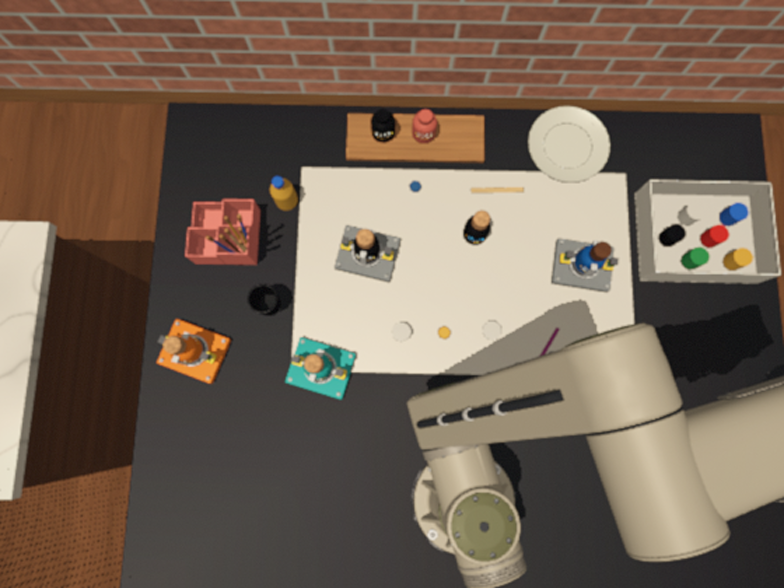

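Both pictures are scaled 1.4×. Candidates for the target, by displayed scene pixel and top pixel:
- Grey stand with black jar: scene (447,325), top (366,240). This one fits the description.
- Loose spare black jar: (346,392), top (480,220).
- Blue jar in grey stand: (211,398), top (600,255).
- Turquoise stand: (434,225).
- Orange stand: (547,202).
- Black bottle on the board: (498,470).

Next I take a close crop and measure the choice.

```bash
python3 - <<'E'
from h import *
import pickle
D=pickle.load(open("d.pkl","rb"))
a=D["scene"]["frame"][215:285,285:350,::-1];b=D["top"]["frame"][150:210,230:295,::-1]
a=cv2.resize(a,(390,420),interpolation=2);b=cv2.resize(b,(390,360),interpolation=2)
b=cv2.copyMakeBorder(b,0,60,0,0,cv2.BORDER_CONSTANT)
cv2.imwrite("pics/c1.png",np.hstack([a,b]))
def cork(n,u0,v0,u1,v1):
    h=cv2.cvtColor(D[n]["frame"],cv2.COLOR_RGB2HSV);m=cv2.inRange(h,(5,70,90),(18,220,255))
    z=np.zeros_like(m);z[v0:v1,u0:u1]=m[v0:v1,u0:u1]
    k,l,s,c=cv2.connectedComponentsWithStats(z);i=1+s[1:,4].argmax();print(n,s[i],c[i]);return c[i]
S=cork("scene",300,215,340,255);T=cork("top",245,155,280,190)
c1,r1=ray(D["scene"],*S);c2,r2=ray(D["top"],*T)
t=np.linalg.lstsq(np.c_[r1,-r2],c2-c1,rcond=None)[0]
print(c1+r1*t[0],c2+r2*t[1])
for n,p in(("scene",S),("top",T)): print(n,onplane(D[n],*p,.145))
# stand direction: base corners in top view (z~0.015)
for p in((347,226),(401,239),(389,280),(335,266)): print(onplane(D["top"],p[0]/1.4,p[1]/1.4,.015))
E
```

```text
scene [310 224  16  15 157] [319.17197452 231.24840764]
top [254 163  13  15 148] [260.16891892 170.0472973 ]
[0.55880304 0.2323613  0.14967053] [0.558052   0.23028009 0.14935296]
scene [0.55598094 0.23409238 0.145     ]
top [0.55927676 0.23050234 0.145     ]
[0.62502994 0.27948872 0.015     ]
[0.59539385 0.14905182 0.015     ]
[0.4944968  0.17557833 0.015     ]
[0.5257236 0.3045013 0.015    ]
```

View pics/c1.png

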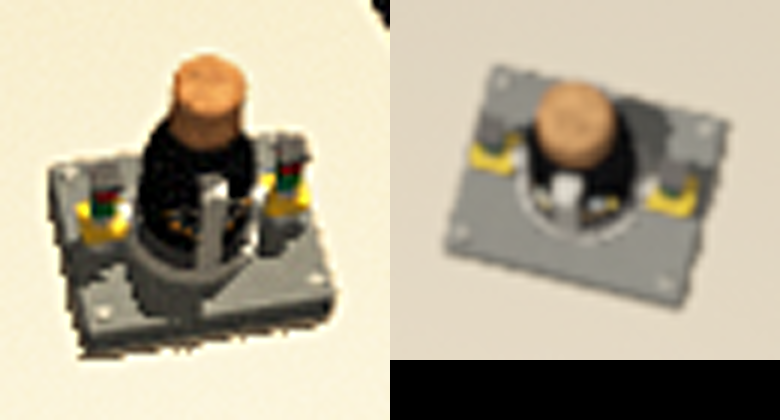

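The crop shows a black jar with white and gold dots in a grey stand. Its cork is at about (0.558, 0.231), and the triangulated cork centre height of 0.149 is plausible. I'm moving towards it at hover height, with a -60° roll to keep joint 6 away from its limit.

Call:
{"method": "carry_out", "body": {
  "series": [
    {"offset": [2,-1.8,0],"roll": -5,"hand": 0},
    {"offset": [5,-4.5,0],"roll": -10,"hand": 0},
    {"offset": [8.5,-7.6,0],"roll": -15,"hand": 0},
    {"offset": [12,-10.7,0],"roll": -20,"hand": 0},
    {"offset": [15.5,-13.9,0],"roll": -25,"hand": 0},
    {"offset": [19,-17,0],"roll": -30,"hand": 0},
    {"offset": [22.5,-20.1,0],"roll": -35,"hand": 0},
    {"offset": [26,-23.2,0],"roll": -40,"hand": 0},
    {"offset": [29.5,-26.4,0],"roll": -45,"hand": 0},
    {"offset": [33,-29.5,0],"roll": -50,"hand": 0},
    {"offset": [36,-32.2,0],"roll": -55,"hand": 0},
    {"offset": [38,-34,0],"roll": -60,"hand": 0}
  ]
}}

```text
t: 1.3
tcp_pos: [0.4447, -0.0434, 0.2311]
ee_rot: [[0.067, 0.998, -0.0], [0.998, -0.067, 0.0], [0.0, -0.0, -1.0]]
force: [0.7, 0.7, 0.6]
width: 1.003
grasp_force: 0.0
```

```bash
cat > go.py <<'E'
from h import *
import sys
def delta(p):
    s=bot.get_state();R=np.array(s["ee_rot"]);return R.T@(np.array(p)-s["tcp_pos"])*100
if __name__=="__main__":
    s=bot.get_state();print(s["t"],s["tcp_pos"],s["joint_pos"].round(2),s["force"].round(2),s["width"],s["grasp_force"]);print(s["ee_rot"].round(3))
    print("cm",delta([float(x) for x in sys.argv[1:4]]))
E
python3 go.py .558 .231 .24
```

```text
1.3 [ 0.44465905 -0.04340551  0.23106971] [-0.28  0.07 -0.26  1.24  0.    1.36] [0.66 0.67 0.61] 1.003078587325183 0.0
[[ 0.067  0.998 -0.   ]
 [ 0.998 -0.067  0.   ]
 [ 0.    -0.    -1.   ]]
cm [28.13724406  9.47396827 -0.88458346]
```

Call:
{"method": "carry_out", "body": {
  "series": [
    {"offset": [2.5,0.8,-0.2],"roll": 0,"hand": 0},
    {"offset": [6,2,-0.5],"roll": 0,"hand": 0},
    {"offset": [10,3.4,-0.9],"roll": 0,"hand": 0},
    {"offset": [14,4.7,-0.9],"roll": 0,"hand": 0},
    {"offset": [18,6,-0.9],"roll": 0,"hand": 0},
    {"offset": [22,7.4,-0.9],"roll": 0,"hand": 0},
    {"offset": [25.5,8.6,-0.9],"roll": 0,"hand": 0},
    {"offset": [27.5,9.3,-0.9],"roll": 0,"hand": 0},
    {"offset": [28,9.4,-0.9],"roll": 0,"hand": 0},
    {"offset": [28,9.4,-0.9],"roll": 0,"hand": 0}
  ]
}}

```text
t: 2.3
tcp_pos: [0.5581, 0.2268, 0.2394]
ee_rot: [[0.071, 0.997, -0.002], [0.997, -0.071, -0.001], [-0.001, -0.001, -1.0]]
force: [0.3, -0.2, -0.6]
width: 1.004
grasp_force: 0.0
```

```bash
python3 go.py .558 .231 .24; python3 - <<'E'
from h import *
import pickle
d=cam("wrist");pickle.dump(d,open("w.pkl","wb"));save(d,"pics/w1.png");print(ray(d,280,210))
for z in(.124,.158):print(proj(d,[.558,.231,z]))
E
```

```text
2.3 [0.5581442  0.2268378  0.23943144] [ 0.25  0.37  0.14  1.35 -0.    1.9 ] [ 0.28 -0.2  -0.61] 1.0038283531646723 0.0
[[ 0.071  0.997 -0.002]
 [ 0.997 -0.071 -0.001]
 [-0.001 -0.001 -1.   ]]
cm [ 0.41407914 -0.04419537 -0.05713569]
(array([0.56280621, 0.29701244, 0.38180744]), array([-0.01462547, -0.26968872, -0.96286961]))
[278.32930293 202.54260842]
[278.30901202 214.74992937]
```

View pics/w1.png

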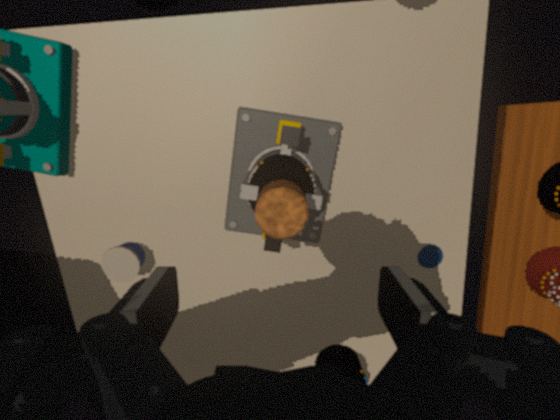

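The wrist view shows the cork's top disc at about (281,211) over the dotted jar. The grey stand's posts are above and below it in the picture, so the fingers will close across the post line.

```bash
python3 - <<'E'
from h import *
import pickle
d=pickle.load(open("w.pkl","rb"))
h=cv2.cvtColor(d["frame"],cv2.COLOR_RGB2HSV);m=cv2.inRange(h,(5,80,70),(18,255,255))
z=np.zeros_like(m);z[165:250,240:330]=m[165:250,240:330]
z=cv2.morphologyEx(z,cv2.MORPH_OPEN,np.ones((5,5)))
c=max(cv2.findContours(z,0,2)[0],key=cv2.contourArea);x,y,w,hh=cv2.boundingRect(c);print(x,y,w,hh)
# top disc: lower part of blob, diameter w
u=x+w/2;v=y+hh-w/2
p=onplane(d,u,v,.158);print(u,v,p)
a=onplane(d,x,v,.158);b=onplane(d,x+w,v,.158);print("diam",np.linalg.norm(a-b))
E
python3 go.py .558 .231 .125
```

```text
254 181 55 59
281.5 212.5 [0.56031629 0.23246191 0.158     ]
diam 0.03803260669485374
2.35 [0.5580238  0.22606135 0.23971754] [ 0.25  0.37  0.14  1.35 -0.    1.9 ] [-0.14  0.09 -0.55] 1.0010591145622836 0.0
[[ 0.073  0.997 -0.001]
 [ 0.997 -0.073 -0.001]
 [-0.001 -0.001 -1.   ]]
cm [ 0.50271051 -0.02387258 11.47134509]
```

Call:
{"method": "carry_out", "body": {
  "series": [
    {"offset": [0.3,0.1,1],"roll": 0,"hand": 0},
    {"offset": [0.6,0.2,3],"roll": 0,"hand": 0},
    {"offset": [0.6,0.2,5],"roll": 0,"hand": 0},
    {"offset": [0.6,0.2,7],"roll": 0,"hand": 0},
    {"offset": [0.6,0.2,8.5],"roll": 0,"hand": 0},
    {"offset": [0.6,0.2,10],"roll": 0,"hand": 0},
    {"offset": [0.6,0.2,11],"roll": 0,"hand": 0},
    {"offset": [0.6,0.2,11.5],"roll": 0,"hand": 0},
    {"offset": [0.6,0.2,11.7],"roll": 0,"hand": 0},
    {"offset": [0.6,0.2,11.7],"roll": 0,"hand": 0}
  ]
}}

```text
t: 3.35
tcp_pos: [0.5611, 0.2321, 0.1235]
ee_rot: [[0.073, 0.997, 0.0], [0.997, -0.073, -0.0], [-0.0, 0.0, -1.0]]
force: [-0.5, 0.0, -0.4]
width: 1.001
grasp_force: 0.0
```

```bash
python3 go.py .560 .232 .122; python3 - <<'E'
from h import *
d=cam("wrist");save(d,"pics/w2.png")
E
```

```text
3.35 [0.56112879 0.23205044 0.12351032] [ 0.26  0.42 -0.06  1.09 -0.    1.9 ] [-0.52  0.02 -0.43] 1.0010868816116059 0.0
[[ 0.073  0.997  0.   ]
 [ 0.997 -0.073 -0.   ]
 [-0.     0.    -1.   ]]
cm [-0.0132781  -0.1122698   0.15098607]
```

View pics/w2.png

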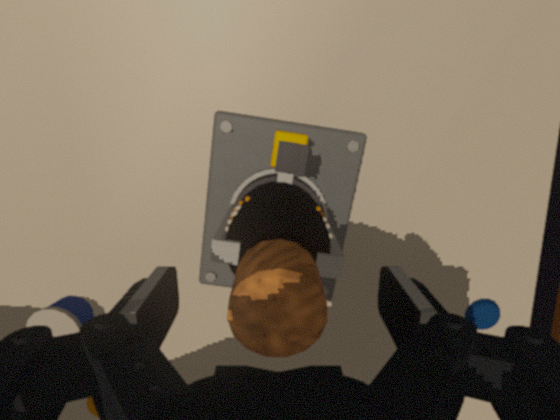

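The cork (u≈278) is centred between the finger pads (u≈172 and 384). Closing now.

Call:
{"method": "carry_out", "body": {
  "series": [
    {"offset": [0,0,0],"roll": 0,"hand": 0.3},
    {"offset": [0,0,0],"roll": 0,"hand": 0.5},
    {"offset": [0,0,0],"roll": 0,"hand": 0.8},
    {"offset": [0,0,0],"roll": 0,"hand": 1},
    {"offset": [0,0,0],"roll": 0,"hand": 1},
    {"offset": [0,0,0],"roll": 0,"hand": 1},
    {"offset": [0,0,0],"roll": 0,"hand": 1},
    {"offset": [0,0,0],"roll": 0,"hand": 1}
  ],
  "force": 45
}}

```text
t: 4.2
tcp_pos: [0.5609, 0.2324, 0.1239]
ee_rot: [[0.073, 0.997, 0.0], [0.997, -0.073, 0.0], [0.0, 0.0, -1.0]]
force: [-2.6, 1.1, 5.5]
width: 0.43
grasp_force: 45.4
```

```bash
python3 go.py .560 .232 .122
```

```text
4.2 [0.56087081 0.23239872 0.12385128] [ 0.26  0.42 -0.06  1.09  0.    1.9 ] [-2.58  1.06  5.48] 0.4300025538748876 45.414974943269044
[[ 0.073  0.997  0.   ]
 [ 0.997 -0.073  0.   ]
 [ 0.     0.    -1.   ]]
cm [-0.0461291  -0.08400937  0.18509382]
```

Call:
{"method": "carry_out", "body": {
  "series": [
    {"offset": [0,-0.05,-0.1],"roll": 0,"hand": 1},
    {"offset": [0,-0.1,-0.2],"roll": 0,"hand": 1},
    {"offset": [0,-0.1,-0.3],"roll": 0,"hand": 1},
    {"offset": [0,-0.1,-0.4],"roll": 0,"hand": 1},
    {"offset": [0,-0.1,-0.5],"roll": 0,"hand": 1},
    {"offset": [0,-0.1,-0.6],"roll": 0,"hand": 1},
    {"offset": [0,-0.1,-0.6],"roll": 0,"hand": 1}
  ]
}}

```text
t: 4.9
tcp_pos: [0.5607, 0.2324, 0.1292]
ee_rot: [[0.073, 0.997, 0.001], [0.997, -0.073, 0.0], [0.0, 0.001, -1.0]]
force: [4.9, 1.6, -6.5]
width: 0.428
grasp_force: 45.6
```

```bash
python3 go.py .560 .232 .14
```

```text
4.9 [0.56068638 0.23236271 0.12918361] [ 0.26  0.42 -0.05  1.1  -0.    1.9 ] [ 4.91  1.57 -6.47] 0.42762898122350723 45.604845021734945
[[ 0.073  0.997  0.001]
 [ 0.997 -0.073  0.   ]
 [ 0.     0.001 -1.   ]]
cm [-0.04107102 -0.0646558  -1.08171319]
```

Call:
{"method": "carry_out", "body": {
  "series": [
    {"offset": [0,0.05,-0.15],"roll": 0,"hand": 1},
    {"offset": [0,0.06,-0.3],"roll": 0,"hand": 1},
    {"offset": [0,0.06,-0.45],"roll": 0,"hand": 1},
    {"offset": [0,0.06,-0.6],"roll": 0,"hand": 1},
    {"offset": [0,0.06,-0.75],"roll": 0,"hand": 1},
    {"offset": [0,0.06,-0.9],"roll": 0,"hand": 1},
    {"offset": [0,0.06,-1.0],"roll": 0,"hand": 1},
    {"offset": [0,0.06,-1.05],"roll": 0,"hand": 1},
    {"offset": [0,0.06,-1.05],"roll": 0,"hand": 1}
  ]
}}

```text
t: 5.8
tcp_pos: [0.5607, 0.2323, 0.1389]
ee_rot: [[0.073, 0.997, -0.001], [0.997, -0.073, -0.0], [-0.0, -0.001, -1.0]]
force: [5.6, 1.9, -10.3]
width: 0.43
grasp_force: 46.1
```

```bash
python3 go.py .560 .232 .14; python3 - <<'E'
from h import *
d=cam("scene");save(d,"pics/s2.png",(275,190,365,290),6)
E
```

```text
5.8 [0.56067477 0.23233312 0.13888043] [ 0.26  0.41 -0.04  1.12  0.    1.9 ] [  5.6    1.92 -10.29] 0.43020242001151265 46.12519778776914
[[ 0.073  0.997 -0.001]
 [ 0.997 -0.073 -0.   ]
 [-0.    -0.001 -1.   ]]
cm [-0.03814587 -0.06493183 -0.11191965]
```

View pics/s2.png

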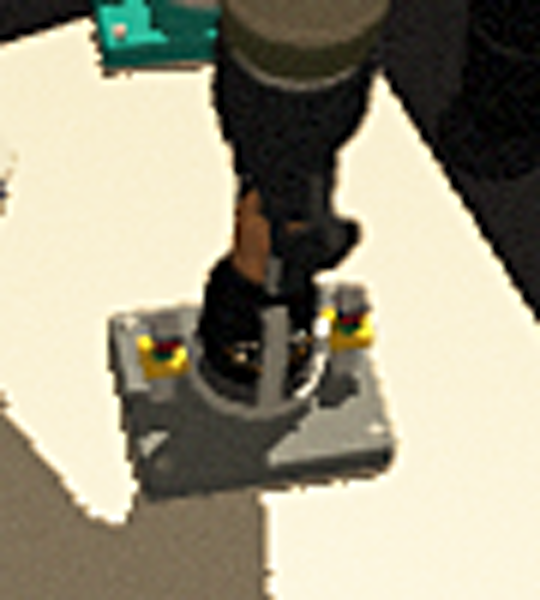

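The collars are up, with some green and all of the red still showing above them. Force (10.3 N) puts the lift at about 14 mm and the TCP rise at about 15 mm. I'll add 1 mm and hold.

Call:
{"method": "carry_out", "body": {
  "series": [
    {"offset": [0,0,-0.1],"roll": 0,"hand": 1},
    {"offset": [0,0,-0.1],"roll": 0,"hand": 1},
    {"offset": [0,0,-0.1],"roll": 0,"hand": 1},
    {"offset": [0,0,-0.1],"roll": 0,"hand": 1},
    {"offset": [0,0,-0.1],"roll": 0,"hand": 1},
    {"offset": [0,0,-0.1],"roll": 0,"hand": 1},
    {"offset": [0,0,-0.1],"roll": 0,"hand": 1},
    {"offset": [0,0,-0.1],"roll": 0,"hand": 1},
    {"offset": [0,0,-0.1],"roll": 0,"hand": 1},
    {"offset": [0,0,-0.1],"roll": 0,"hand": 1},
    {"offset": [0,0,-0.1],"roll": 0,"hand": 1},
    {"offset": [0,0,-0.1],"roll": 0,"hand": 1}
  ]
}}

```text
t: 7.05
tcp_pos: [0.5607, 0.2323, 0.1397]
ee_rot: [[0.073, 0.997, -0.001], [0.997, -0.073, -0.0], [-0.0, -0.001, -1.0]]
force: [5.9, 1.9, -12.0]
width: 0.429
grasp_force: 46.2
```

Call:
{"method": "carry_out", "body": {
  "series": [
    {"offset": [0,0,0],"roll": 0,"hand": 1},
    {"offset": [0,0,0],"roll": 0,"hand": 1},
    {"offset": [0,0,0],"roll": 0,"hand": 1},
    {"offset": [0,0,0],"roll": 0,"hand": 1},
    {"offset": [0,0,0],"roll": 0,"hand": 1}
  ]
}}

```text
t: 7.55
tcp_pos: [0.5607, 0.2323, 0.1397]
ee_rot: [[0.073, 0.997, -0.001], [0.997, -0.073, -0.0], [-0.0, -0.001, -1.0]]
force: [6.5, 3.3, -10.8]
width: 0.426
grasp_force: 46.2
```

Call:
{"method": "carry_out", "body": {
  "series": [
    {"offset": [0,0,0.1],"roll": 0,"hand": 1},
    {"offset": [0,0,0.25],"roll": 0,"hand": 1},
    {"offset": [0,0,0.4],"roll": 0,"hand": 1},
    {"offset": [0,0,0.55],"roll": 0,"hand": 1},
    {"offset": [0,0,0.7],"roll": 0,"hand": 1},
    {"offset": [0,0,0.85],"roll": 0,"hand": 1},
    {"offset": [0,0,1.0],"roll": 0,"hand": 1},
    {"offset": [0,0,1.15],"roll": 0,"hand": 1},
    {"offset": [0,0,1.3],"roll": 0,"hand": 1},
    {"offset": [0,0,1.4],"roll": 0,"hand": 1},
    {"offset": [0,0,1.5],"roll": 0,"hand": 1},
    {"offset": [0,0,1.5],"roll": 0,"hand": 1}
  ]
}}

```text
t: 8.75
tcp_pos: [0.5607, 0.2323, 0.1259]
ee_rot: [[0.073, 0.997, 0.0], [0.997, -0.073, 0.0], [0.0, 0.0, -1.0]]
force: [5.3, 0.6, -4.7]
width: 0.428
grasp_force: 46.7
```

Call:
{"method": "carry_out", "body": {
  "series": [
    {"offset": [0,0,0.05],"roll": 0,"hand": 1},
    {"offset": [0,0,0.1],"roll": 0,"hand": 1},
    {"offset": [0,0,0.15],"roll": 0,"hand": 1},
    {"offset": [0,0,0.2],"roll": 0,"hand": 1},
    {"offset": [0,0,0.2],"roll": 0,"hand": 1},
    {"offset": [0,0,0.2],"roll": 0,"hand": 1}
  ]
}}

```text
t: 9.35
tcp_pos: [0.5607, 0.2323, 0.1239]
ee_rot: [[0.073, 0.997, 0.0], [0.997, -0.073, 0.0], [0.0, 0.0, -1.0]]
force: [4.0, 1.9, -2.8]
width: 0.433
grasp_force: 47.0
```

Call:
{"method": "carry_out", "body": {
  "series": [
    {"offset": [0,0,0.03],"roll": 0,"hand": 1},
    {"offset": [0,0,0.06],"roll": 0,"hand": 1},
    {"offset": [0,0,0.06],"roll": 0,"hand": 1},
    {"offset": [0,0,0.06],"roll": 0,"hand": 1}
  ]
}}

```text
t: 9.75
tcp_pos: [0.5608, 0.2324, 0.1239]
ee_rot: [[0.073, 0.997, 0.001], [0.997, -0.073, 0.0], [0.0, 0.001, -1.0]]
force: [2.1, 1.1, 4.7]
width: 0.428
grasp_force: 47.5
```

The force has turned upward (+4.7 N), so the jar is resting. I'll release it in place and then retreat straight up.

Call:
{"method": "carry_out", "body": {
  "series": [
    {"offset": [0,0,0],"roll": 0,"hand": 0.5},
    {"offset": [0,0,0],"roll": 0,"hand": 0.3},
    {"offset": [0,0,0],"roll": 0,"hand": 0},
    {"offset": [0,0,0],"roll": 0,"hand": 0},
    {"offset": [0,0,0],"roll": 0,"hand": 0},
    {"offset": [0,0,0],"roll": 0,"hand": 0},
    {"offset": [0,0,0],"roll": 0,"hand": 0}
  ]
}}

```text
t: 10.45
tcp_pos: [0.5605, 0.2322, 0.1231]
ee_rot: [[0.073, 0.997, -0.0], [0.997, -0.073, -0.0], [-0.0, -0.0, -1.0]]
force: [0.8, 0.2, 0.5]
width: 1.0
grasp_force: 0.0
```

Call:
{"method": "carry_out", "body": {
  "series": [
    {"offset": [0,0,-1],"roll": 0,"hand": 0},
    {"offset": [0,0,-2.5],"roll": 0,"hand": 0},
    {"offset": [0,0,-4.5],"roll": 0,"hand": 0},
    {"offset": [0,0,-6.5],"roll": 0,"hand": 0},
    {"offset": [0,0,-8.5],"roll": 0,"hand": 0},
    {"offset": [0,0,-10.5],"roll": 0,"hand": 0},
    {"offset": [0,0,-12],"roll": 0,"hand": 0},
    {"offset": [0,0,-12.5],"roll": 0,"hand": 0},
    {"offset": [0,0,-12.5],"roll": 0,"hand": 0}
  ]
}}

```text
t: 11.35
tcp_pos: [0.5611, 0.2324, 0.2494]
ee_rot: [[0.073, 0.997, 0.002], [0.997, -0.073, 0.0], [0.001, 0.002, -1.0]]
force: [0.2, 0.0, -0.5]
width: 1.004
grasp_force: 0.0
```

```bash
python3 - <<'E'
from h import *
d=cam("scene");save(d,"pics/s3.png",(120,170,370,340),3)
s=bot.get_state();print(s["width"],s["tcp_pos"])
E
```

```text
1.0030157885064694 [0.56063489 0.23232484 0.24831611]
```

View pics/s3.png

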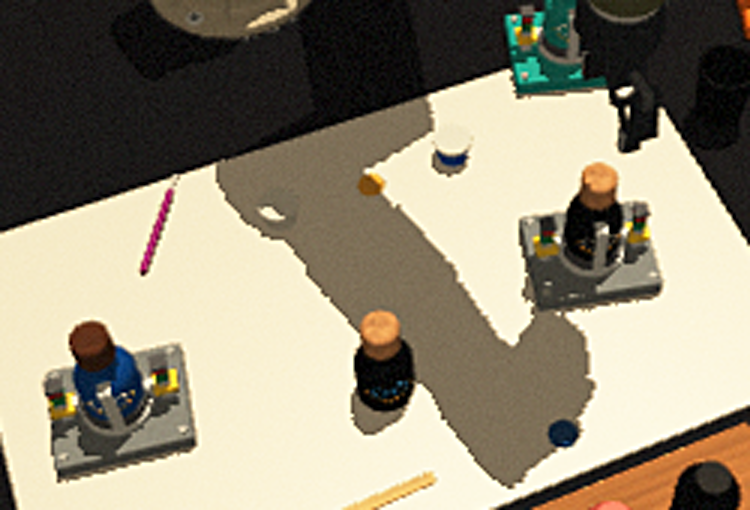

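The black jar is seated with its cork in, at crop pixel (598,190), and its collars are back down. The blue jar (92,345) and spare jar (380,330) haven't moved, and the gripper is clear.

```bash
python3 -c "
from cell import workorder
print(workorder.job_done())"
```

```text
the job is handed in; nothing more can be done
None
```

The glued cork held: I pulled it to mid-green (about 15–16 mm, 11–12 N), kept it steady for about 1.7 s, eased the jar back down to rest, let go, and handed the job in; the blue jar and the spare jar were left alone.

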